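Stack the sanding-bobbin hub and its end cap on the centring stand

ROBOT

A 6-joint arm with a two-finger parallel gripper is mounted at the origin on the work surface. World frame = base frame: x ahead of the robot, y to its left, z up, the work surface at z = 0. Lengths are in m, angles in rad, forces in N, time in s.
With the tool pointing down it reaches from about 0.35 to 0.975 m from the base axis. Payload 4.9 kg.
Tool frame: the origin (TCP) lies at the very end of the fingers, on their centre line; the grasp point (between the pads) lies 19 mm behind it (ctrl.grip_point_offset is the distance from the TCP to the grasp point, in m); z points along the fingers, y is the line along which they close (so a half turn about z gives the same grasp; the last joint's range is limited). The gripper opens to 85 mm and grips with 20 to 120 N. Pads are 22 mm wide; open, the fingers measure 114 mm over their backs; the gripper's body (76 mm by 85 mm) begins 54 mm behind the grasp point. The pads swing forward as they close: fully open they stand 13 mm farther back than shut.
Start: joints at [0.998, 0.053, 1.613, -0, 1.476, -0.119], TCP at [0.274, 0.562, 0.231] pointing down, gripper open.
Joint ranges: [-3.01, 3.01], [-1.01, 2.22], [0.06, 2.58], [-1.02, 4.17], [0.09, 2.62], [-3.14, 3.14]. Speed limits (rad/s): [2.57, 2.57, 3.14, 3.14, 3.14, 3.14].

INTERFACE

Orientations are given as a rotation vector (axis times angle).
In Python, from station import ctrl gives the robot as it stands.
- The arm moves only by the tool send_rows, never from a script. Its argument "rows" is a list of rows, each a list of 3 entries, a list of its own where there are three numbers: the finger opening in cm, from 0 to 8.54, then the shift along the tool's x, y, z in cm, then the turn about the tool's z in degrees. A call has 1 to 10 rows; each row shifts and turns the commanded pose from where the row before left it, along the tool's axes as they then stand; what a row does not reach is not made up. A row lasts 1/8 s, in which the tool goes at most 62.5 mm and 10.7 degrees, less where a joint would pass 70% of its speed; a pose out of reach is approached as far as the arm can. A call with a gripper value outside its range is refused whole. The fingers move at their own pace and stop on an object; "newtons" is the grip in N (left out, the last holds). Time passes only in rows, so rows that do not move let the fingers close. It gives the time, the measured TCP pose, the force, the opening and the grip force at its end, in the units of the state.
- ctrl.get_obs(): the state, without advancing time (a new reading comes with each control period).
- ctrl.get_image(name): name is "scene" or "top" or "wrist"; returns a dict with "frame" (400x640x3 uint8, red, green, blue), "range_z" (400x640 float32, m along the optical axis (not along the pixel's ray), 0 where there is no reading), "fx", "fy", "cx", "cy" (pixels), "k1" (the pictures are not rectified: a ray, as slopes to the right and down, at radius r is drawn at 1 + k1 r^2 times it, then the intrinsics apply), "cam_to_world" (4x4, takes a point from camera to world coordinates). Camera axes: x right, y down, z forward; pixel columns grow to the right and rows downward; lengths in m; the calibration is good to about 2 mm. A picture is of the moment at which its call begins.
- ctrl.finish_job(): hands the job in; it is judged then, once.
The state is a dict: "t": time; "q": joint angles; "dq": joint speeds; "effort": joint torques, N m; "tool_pos": TCP position; "tool_rot": TCP orientation; "contact_force": force on the tool from outside, world axes, zero at the start; "wrist_torque": the same for the moment, N m; "opening": finger opening in m; "grip_force": force on a finger pad.
Only numpy, scipy, OpenCV 4.12 (cv2) and the standard library are available. Lean on these libraries where they do the work, as an engineer would, in place of code of your own. Each camera call takes 0.05 s, during which the arm holds its last target. There are 200 camera calls.

TASK

On the woodworker's bench, seat the pale beech hub flange down on the spigot of the green stand, then seat the blue end cap flange down on top of the beech hub, both fully home and upright, and let go. Lower each part over its spigot in the grip rather than dropping it, and leave the dark walnut hub where it is.

Things in the scene. Friction and masses are not known exactly. Their poses are not given: they have to be found in the camera images.
- stand: Fixed round stand of green-painted iron, 120 mm across, 20 mm high, on the bench. From the middle of its flat top rises a bare steel spigot, 26 mm across at the foot, tapering to 12 mm at the tip, 16 mm high. Origin: centre of the underside; z up along the spigot. A part fully home has its origin 20 mm above this origin, on the same axis, with 3 mm of sideways play.
- hub: Loose pale beech hub, about 0.2 kg, round, flange down on the bench. Flange 90 mm across, 18 mm thick, with a blind bore 32 mm across, 18 mm deep in its underside; above it a boss 46 mm across from z 18 to 58 mm (grip here), then a tapered spigot like the stand's from z 58 to 74 mm. Origin: centre of the underside; z up along its axis; yaw is free.
- cap: Loose blue metal end cap, about 0.28 kg, round, flange down on the bench. Flange 76 mm across, 18 mm thick, with a blind bore 32 mm across, 18 mm deep in its underside; above it a flat-topped boss 36 mm across from z 18 to 58 mm (grip here). Origin: centre of the underside; z up; yaw is free. Fully home on the hub: origin 58 mm above the hub's origin, same axis, 3 mm of play.
- old_hub: Loose dark walnut hub of the same shape and size as the beech hub, a bystander to be left where it stands. Origin: centre of its underside.
Mind the look-alikes: they are no part of the job. What is meant by the stand is not pink, and is the larger of those in its own colour. There is more than one size of the hub; the one meant has the size given above.

How it is judged:
By the outcome, as a careful person would: the job done as asked, in the order asked, and still so for the second after the job is handed in, with the robot touching nothing.
It also fails if it takes over 62 s, if anything falls off the work surface, if the arm or the gripper's body presses on something with over 40 N, if the wrist force passes 120 N, or if a joint passes its speed limit or range.

## Working session

There is one attempt and no reset: what is moved stays moved. The work goes in short steps, Python scripts to look and compute and a tool call to move; the robot and the scene stay as the last step left them, time stands still between calls to the robot, and variables do not carry over. Pictures are saved under pics/ and viewed, at most 10 in all, crops included, and the job is handed in when it is done.

Besides the shell and the picture viewer there is one more tool, called in YAML: its name, and indented under it one key for each argument. send_rows: Moves the arm, as the interface text tells. Its arguments: {"type":"object","properties":{"rows":{"type":"array","items":{"type":"array"}},"newtons":{"type":"number"}},"required":["rows"]}

```bash
mkdir -p pics; cat > h.py <<'E'
import numpy as np, cv2
from scipy.spatial.transform import Rotation as R
from station import ctrl
def grab(name):
    im=ctrl.get_image(name)
    h,w=im['range_z'].shape
    v,u=np.mgrid[0:h,0:w].astype(float)
    xd=(u-im['cx'])/im['fx'];yd=(v-im['cy'])/im['fy']
    x,y=xd.copy(),yd.copy()
    for _ in range(8):
        s=1+im['k1']*(x*x+y*y);x=xd/s;y=yd/s
    z=im['range_z'];P=np.stack([x*z,y*z,z],-1)
    T=np.array(im['cam_to_world']);W=P@T[:3,:3].T+T[:3,3]
    W[z<=0]=np.nan
    return im,W
def save(im,fn): cv2.imwrite('pics/'+fn,cv2.cvtColor(im['frame'],cv2.COLOR_RGB2BGR))
E
python3 - <<'E'
from h import *
for n in('scene','top'):
    im,W=grab(n);save(im,n+'0.png');np.save(n+'W.npy',W)
o=ctrl.get_obs();print(o['tool_pos'],o['tool_rot'],o['opening'],R.from_rotvec(o['tool_rot']).as_matrix().round(3),ctrl.grip_point_offset)
W=np.load('topW.npy')
m=(W[...,2]>.01)&(W[...,2]<.12)
n,l,s,c=cv2.connectedComponentsWithStats(m.astype(np.uint8))
for i in range(1,n):
    if s[i,4]<60: continue
    p=W[l==i];zt=np.percentile(p[:,2],98)
    im_c=im['frame'][l==i].mean(0).round()
    print(s[i],c[i].round(),np.nanmedian(p,0).round(3),zt.round(3),(p.max(0)-p.min(0)).round(3),im_c)
E
```

```text
[0.27369018 0.5612691  0.23019765] [-7.06560169e-01 -3.06047636e+00  2.72850038e-03] 0.08536375134214076 [[-0.899  0.438 -0.001]
 [ 0.438  0.899 -0.002]
 [ 0.    -0.002 -1.   ]] 0.0187
[ 302   25   39  108 1463] [322.  89.] [ 0.787 -0.004  0.025] 0.029 [0.261 0.087 0.02 ] [171. 153. 127.]
[ 447   48   72   46 1716] [486.  69.] [ 0.833 -0.379  0.033] 0.066 [0.115 0.163 0.06 ] [116. 102.  94.]
[ 599  122   41  238 5858] [625. 214.] [ 0.516 -0.634  0.032] 0.054 [0.502 0.086 0.047] [145. 123.  94.]
[ 208  132   40   39 1216] [227. 151.] [0.648 0.209 0.019] 0.073 [0.088 0.088 0.066] [167. 141. 103.]
[401 133  35  34 929] [418. 150.] [ 0.644 -0.21   0.019] 0.06 [0.077 0.077 0.051] [ 51.  79. 122.]
[154 144  30  30 690] [168. 158.] [0.636 0.343 0.015] 0.055 [0.068 0.066 0.047] [172. 145. 106.]
[ 281  159   53   54 2231] [307. 185.] [0.571 0.036 0.02 ] 0.031 [0.121 0.117 0.03 ] [ 81. 126. 104.]
[ 183  207   42   41 1316] [203. 227.] [0.482 0.258 0.019] 0.073 [0.088 0.089 0.067] [57. 39. 29.]
[420 208  36  29 820] [437. 222.] [ 0.484 -0.233  0.069] 0.073 [0.061 0.059 0.064] [206. 194. 111.]
[ 349  220   56   56 2398] [377. 248.] [ 0.432 -0.113  0.02 ] 0.031 [0.119 0.119 0.028] [225. 145. 173.]
[ 278  238   37   38 1047] [296. 256.] [0.417 0.062 0.013] 0.021 [0.08  0.079 0.016] [ 69. 105.  88.]
[   0  279   39   61 1784] [ 17. 308.] [0.323 0.633 0.027] 0.058 [0.121 0.087 0.058] [45. 89. 50.]
```

View pics/top0.png

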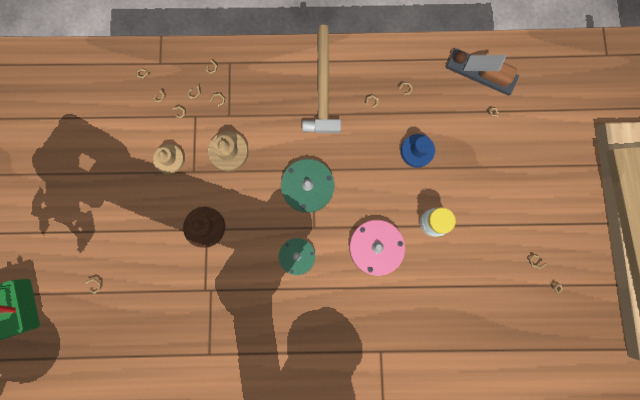

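View pics/scene0.png

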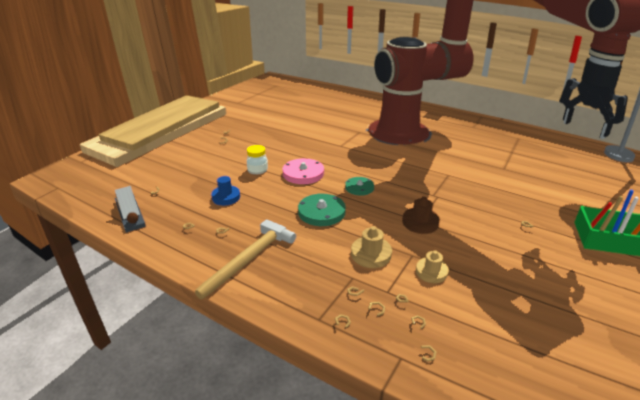

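```bash
python3 - <<'E'
from h import *
W=np.load('topW.npy')
def fit(x0,y0,zlo,zhi,r):
    p=W[(abs(W[...,0]-x0)<r)&(abs(W[...,1]-y0)<r)&(W[...,2]>zlo)&(W[...,2]<zhi)]
    (c,rad)=cv2.minEnclosingCircle(p[:,:2].astype(np.float32));print(x0,y0,len(p),np.round(c,4),round(rad,4),np.median(p,0).round(4))
fit(.648,.209,.015,.022,.07);fit(.648,.209,.056,.06,.04)
fit(.571,.036,.016,.023,.08)
fit(.644,-.21,.015,.022,.06);fit(.644,-.21,.055,.063,.04)
fit(.482,.258,.015,.022,.07)
E
```

```text
0.648 0.209 727 [0.6551 0.2153] 0.045 [0.6449 0.2068 0.0182]
0.648 0.209 194 [0.6558 0.2154] 0.023 [0.6548 0.2142 0.0581]
0.571 0.036 2040 [0.573  0.0357] 0.0601 [0.5717 0.0354 0.0201]
0.644 -0.21 564 [ 0.6518 -0.2165] 0.0395 [ 0.6417 -0.2075  0.0181]
0.644 -0.21 238 [ 0.6512 -0.2172] 0.0196 [ 0.6514 -0.217   0.0583]
0.482 0.258 826 [0.4846 0.2651] 0.0449 [0.4792 0.2575 0.0179]
```

The top view shows the green large stand at (307,185), the beech hub at (228,151), the smaller look-alike hub at (168,158), the cap at (418,150) and the walnut hub at (204,226). The scene view agrees. The fitted radii match the given sizes: 45, 60 and 39 mm. Next I move above the hub.

send_rows:
  rows:
    - [8.5, [-4.95, -1.44, 0.7], 0]
    - [8.5, [-4.95, -1.44, 0.7], 0]
    - [8.5, [-4.95, -1.44, 0.7], 0]
    - [8.5, [-4.95, -1.44, 0.7], 0]
    - [8.5, [-4.95, -1.44, 0.7], 0]
    - [8.5, [-4.95, -1.44, 0.7], 0]
    - [8.5, [-4.95, -1.44, 0.7], 0]
    - [8.5, [-4.95, -1.44, 0.7], 0]
    - [8.5, [-4.95, -1.44, 0.7], 0]
    - [8.5, [-4.95, -1.44, 0.7], 0]
  newtons: 40

```text
t: 1.35
tool_pos: [0.6565, 0.2139, 0.1604]
tool_rot: [-0.707, -3.06, 0.0]
contact_force: [0.9, 0.6, 1.5]
opening: 0.0847
grip_force: 0.0
```

send_rows:
  rows:
    - [8.5, [0, 0, 0], 0]
    - [8.5, [0, 0, 0], 0]

```text
t: 1.6
tool_pos: [0.6552, 0.2154, 0.1606]
tool_rot: [-0.707, -3.06, 0.0]
contact_force: [-0.4, -0.1, -0.3]
opening: 0.085
grip_force: 0.0
```

```bash
cat >> h.py <<'E'
def fit(W,x0,y0,zlo,zhi,r):
    p=W[(np.hypot(W[...,0]-x0,W[...,1]-y0)<r)&(W[...,2]>zlo)&(W[...,2]<zhi)]
    if len(p)<10: print('few',len(p));return
    c,rad=cv2.minEnclosingCircle(p[:,:2].astype(np.float32));print(len(p),np.round(c,4),round(rad,4),np.median(p,0).round(4))
    return np.array(c)
def toolshift(xy):
    o=ctrl.get_obs();M=R.from_rotvec(o['tool_rot']).as_matrix();d=np.r_[xy-o['tool_pos'][:2],0]
    print('tcp',o['tool_pos'].round(4),'tool z',M[:,2].round(4),'q',np.round(o['q'],2),'shift cm',(M.T@d*100).round(2),'t',o['t'],'F',o['contact_force'].round(1),'open',o['opening'],'grip',o['grip_force'])
E
python3 - <<'E'
from h import *
im,W=grab('wrist');save(im,'w1.png')
fit(W,.655,.215,.014,.023,.06);c=fit(W,.655,.215,.054,.062,.04)
toolshift(c if c is not None else np.array([.655,.2153]))
E
```

```text
5359 [0.6557 0.216 ] 0.045 [0.6423 0.2248 0.0175]
2224 [0.6556 0.2156] 0.0232 [0.6528 0.2174 0.0576]
tcp [0.655 0.216 0.161] tool z [-9.e-04  2.e-04 -1.e+00] q [ 0.21  0.25  1.51  0.    1.38 -0.91] shift cm [-0.07 -0.   -0.  ] t 1.65 F [ 0.5 -0.   0.5] open 0.08516432204766165 grip 0.0
```

View pics/w1.png

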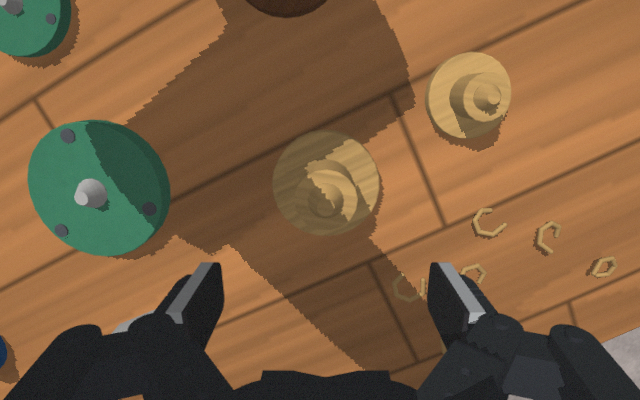

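The wrist view shows the hub at (327,182), in line between the fingers, with the smaller look-alike hub at (468,95) clear of them. The tool is within 1 mm of the hub's axis, so I go down and grip.

send_rows:
  rows:
    - [8.5, [0, 0, 4], 0]
    - [8.5, [0, 0, 4], 0]
    - [8.5, [0, 0, 3], 0]
    - [8.5, [0, 0, 1.5], 0]
    - [8.5, [0, 0, 0.8], 0]
    - [8.5, [0, 0, 0], 0]
    - [4, [0, 0, 0], 0]
    - [4, [0, 0, 0], 0]
    - [4, [0, 0, 0], 0]
    - [4, [0, 0, 0], 0]
  newtons: 40

```text
t: 2.9
tool_pos: [0.6567, 0.2154, 0.0297]
tool_rot: [0.706, 3.059, 0.001]
contact_force: [-0.2, -0.2, 5.2]
opening: 0.0447
grip_force: 41.7
```

send_rows:
  rows:
    - [4, [0, 0, 0], 0]
    - [4, [0, 0, 0], 0]
    - [4, [0, 0, 0], 0]

```text
t: 3.28
tool_pos: [0.6567, 0.2154, 0.0297]
tool_rot: [0.706, 3.059, 0.001]
contact_force: [-1.5, -0.8, 5.8]
opening: 0.0448
grip_force: 41.7
```

send_rows:
  rows:
    - [4, [0, 0, -1], 0]
    - [4, [0, 0, -2], 0]
    - [4, [0, 0, -2], 0]
    - [4, [0, 0, -2], 0]
    - [4, [0, 0, 0], 0]
    - [4, [0, 0, 0], 0]

```text
t: 4.03
tool_pos: [0.6555, 0.2152, 0.0981]
tool_rot: [-0.707, -3.061, 0.0]
contact_force: [0.5, -1.2, -1.4]
opening: 0.0454
grip_force: 41.1
```

```bash
python3 - <<'E'
from h import *
im,W=grab('wrist');save(im,'w2.png')
c=fit(W,.573,.0357,.016,.024,.08)
toolshift(np.array([.573,.0357]))
# flange / boss of held hub
o=ctrl.get_obs();x,y,z=o['tool_pos']
m=np.hypot(W[...,0]-x,W[...,1]-y)<.06
h=np.histogram(W[m][:,2],np.arange(.04,.2,.004));print([(round(b,3),a) for a,b in zip(*h) if a>60])
im,W=grab('top');save(im,'t2.png')
m=np.hypot(W[...,0]-x,W[...,1]-y)<.06
h=np.histogram(W[m][:,2],np.arange(.04,.2,.004));print([(round(b,3),a) for a,b in zip(*h) if a>20])
fit(W,x,y,.08,.093,.055)
E
```

```text
15668 [0.5742 0.0363] 0.0605 [0.581  0.0519 0.0195]
tcp [0.6551 0.2151 0.0973] tool z [-1.7e-03 -4.0e-04 -1.0e+00] q [ 0.21  0.31  1.55 -0.    1.28 -0.91] shift cm [ -0.49 -19.72   0.02] t 4.075 F [ 0.3 -0.3 -2.4] open 0.045070263456419846 grip 41.10992610454559
[(np.float64(0.068), np.int64(83)), (np.float64(0.072), np.int64(180)), (np.float64(0.076), np.int64(180)), (np.float64(0.08), np.int64(268)), (np.float64(0.084), np.int64(10775)), (np.float64(0.088), np.int64(245)), (np.float64(0.092), np.int64(246)), (np.float64(0.096), np.int64(287)), (np.float64(0.1), np.int64(337)), (np.float64(0.104), np.int64(521)), (np.float64(0.108), np.int64(653)), (np.float64(0.112), np.int64(727)), (np.float64(0.116), np.int64(778)), (np.float64(0.12), np.int64(861)), (np.float64(0.124), np.int64(7331)), (np.float64(0.128), np.int64(1491)), (np.float64(0.132), np.int64(1318)), (np.float64(0.136), np.int64(1698)), (np.float64(0.14), np.int64(1685)), (np.float64(0.144), np.int64(1256)), (np.float64(0.148), np.int64(1778)), (np.float64(0.152), np.int64(5071)), (np.float64(0.156), np.int64(3656)), (np.float64(0.16), np.int64(2004)), (np.float64(0.164), np.int64(2074)), (np.float64(0.168), np.int64(3268)), (np.float64(0.172), np.int64(4344)), (np.float64(0.176), np.int64(4600)), (np.float64(0.18), np.int64(2702)), (np.float64(0.184), np.int64(912))]
[(np.float64(0.08), np.int64(30)), (np.float64(0.084), np.int64(132))]
169 [0.6551 0.1971] 0.0401 [0.644  0.1855 0.0856]
```

View pics/w2.png

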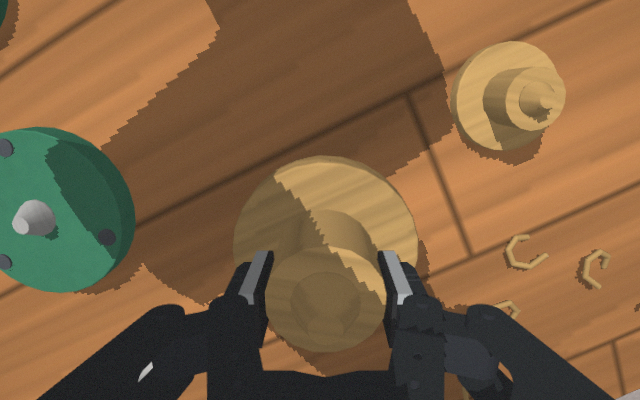

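The wrist view shows the hub upright between the pads at (325,255), with the stand's spigot at (35,217) to the left. The flange top is at z 0.086, which puts the underside at 0.068 and clear of the 36 mm spigot. I carry it over the stand.

send_rows:
  rows:
    - [4, [0, -2, 0], 0]
    - [4, [-0.1, -4, 0], 0]
    - [4, [-0.2, -4, 0], 0]
    - [4, [-0.1, -4, 0], 0]
    - [4, [0, -3.5, 0], 0]
    - [4, [0, -2.2, 0], 0]
    - [4, [0, 0, 0], 0]
    - [4, [0, 0, 0], 0]

```text
t: 5.12
tool_pos: [0.5732, 0.0368, 0.0984]
tool_rot: [0.707, 3.061, 0.001]
contact_force: [-0.0, 0.1, -1.5]
opening: 0.0448
grip_force: 41.4
```

```bash
python3 - <<'E'
from h import *
im,W=grab('wrist')
o=ctrl.get_obs();x,y,z=o['tool_pos']
fit(W,x,y,z-.0165,z-.007,.055)
fit(W,x,y,z+.024,z+.032,.03)
toolshift(np.array([.5735,.036]))
E
```

```text
11138 [0.5723 0.0374] 0.0449 [0.5495 0.0519 0.0862]
8149 [0.5689 0.0392] 0.0286 [0.5666 0.0411 0.1262]
tcp [0.5733 0.037  0.0984] tool z [ 4.e-04  3.e-04 -1.e+00] q [-0.07  0.05  1.84  0.    1.24 -1.18] shift cm [-0.06 -0.09 -0.  ] t 5.175 F [ 0.7  0.8 -0.6] open 0.04489801338551831 grip 41.4163738489151
```

send_rows:
  rows:
    - [4, [-0.15, -0.08, 1.5], 0]
    - [4, [0, 0, 1.2], 0]
    - [4, [0, 0, 0.8], 0]
    - [4, [0, 0, 0.5], 0]
    - [4, [0, 0, 0.4], 0]
    - [4, [0, 0, 0], 0]
    - [4, [0, 0, 0], 0]

```text
t: 6.05
tool_pos: [0.5743, 0.0351, 0.0547]
tool_rot: [0.707, 3.06, 0.0]
contact_force: [-0.3, -0.2, -2.6]
opening: 0.0448
grip_force: 41.4
```

send_rows:
  rows:
    - [4, [0, 0, 0.2], 0]
    - [4, [0, 0, 0.15], 0]
    - [4, [0, 0, 0], 0]
    - [4, [0, 0, 0], 0]

```text
t: 6.55
tool_pos: [0.574, 0.0351, 0.0508]
tool_rot: [0.707, 3.061, 0.0]
contact_force: [-0.1, -0.4, -1.6]
opening: 0.0447
grip_force: 41.4
```

Spigot entered, no contact force. A little further to home.

send_rows:
  rows:
    - [4, [0, 0, 0.1], 0]
    - [4, [0, 0, 0.1], 0]
    - [4, [0, 0, 0], 0]
    - [4, [0, 0, 0], 0]

```text
t: 7.05
tool_pos: [0.5741, 0.0351, 0.0497]
tool_rot: [-0.707, -3.061, 0.0]
contact_force: [-3.1, 1.3, 5.3]
opening: 0.0446
grip_force: 42.0
```

```bash
python3 - <<'E'
from h import *
im,W=grab('wrist')
o=ctrl.get_obs();x,y,z=o['tool_pos']
fit(W,x,y,z-.0165,z-.007,.055)
toolshift(np.array([.5735,.036]))
E
```

```text
11139 [0.5734 0.0356] 0.045 [0.5504 0.0501 0.0375]
tcp [0.5741 0.0351 0.0497] tool z [-2.e-04 -0.e+00 -1.e+00] q [-0.07  0.12  1.87 -0.    1.16 -1.19] shift cm [0.09 0.06 0.  ] t 7.1 F [-4.   0.5  5.1] open 0.04480519858427132 grip 42.047651410102844
```

The flange top is at 0.038 and contact is felt, so the hub is home. I release and go up.

send_rows:
  rows:
    - [8.5, [0, 0, 0], 0]
    - [8.5, [0, 0, 0], 0]
    - [8.5, [0, 0, 0], 0]
    - [8.5, [0, 0, 0], 0]
    - [8.5, [0, 0, -1], 0]
    - [8.5, [0, 0, -3], 0]
    - [8.5, [0, 0, -4], 0]
    - [8.5, [0, 0, -4], 0]
    - [8.5, [0, 0, -2], 0]
    - [8.5, [0, 0, 0], 0]

```text
t: 8.35
tool_pos: [0.575, 0.0351, 0.1908]
tool_rot: [0.706, 3.057, 0.001]
contact_force: [0.3, -0.2, -0.7]
opening: 0.0852
grip_force: 0.0
```

```bash
python3 - <<'E'
from h import *
im,W=grab('wrist');save(im,'w3.png')
fit(W,.5735,.036,.034,.043,.055)
fit(W,.5735,.036,.074,.082,.03)
toolshift(np.array([.6515,-.217]))
E
```

```text
5106 [0.5735 0.0362] 0.045 [0.5606 0.0443 0.0375]
2091 [0.5737 0.0358] 0.0233 [0.5709 0.0373 0.0776]
tcp [0.5739 0.0351 0.1886] tool z [ 2.e-04 -0.e+00 -1.e+00] q [-0.07 -0.04  1.77 -0.    1.4  -1.19] shift cm [-18.03 -19.26   0.  ] t 8.4 F [ 0.3 -0.2 -1.4] open 0.08519427618065271 grip 0.0
```

View pics/w3.png

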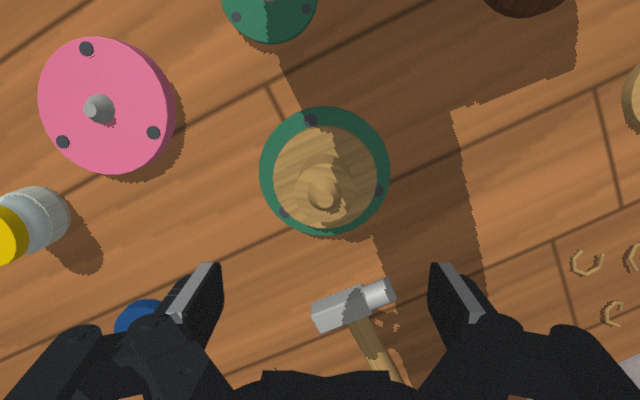

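The picture shows the hub centred on the green stand at (325,180), seated. The cap is at the lower left, around (140,315). I move there.

send_rows:
  rows:
    - [8.5, [-2, -2.1, 0], 0]
    - [8.5, [-3.2, -3.4, 0], 0]
    - [8.5, [-3.2, -3.4, 0], 0]
    - [8.5, [-3.2, -3.4, 0.5], 0]
    - [8.5, [-3.2, -3.4, 1], 0]
    - [8.5, [-2.2, -2.4, 1], 0]
    - [8.5, [-1, -1.2, 0.5], 0]
    - [8.5, [0, 0, 0], 0]
    - [8.5, [0, 0, 0], 0]

```text
t: 9.52
tool_pos: [0.651, -0.216, 0.1586]
tool_rot: [-0.705, -3.061, -0.001]
contact_force: [0.0, 0.2, -0.7]
opening: 0.085
grip_force: 0.0
```

```bash
python3 - <<'E'
from h import *
im,W=grab('wrist')
fit(W,.6515,-.217,.014,.022,.055)
c=fit(W,.6515,-.217,.054,.062,.03)
toolshift(c)
E
```

```text
4056 [ 0.6505 -0.2161] 0.038 [ 0.6399 -0.2089  0.0175]
1889 [ 0.6507 -0.2167] 0.0183 [ 0.6501 -0.2161  0.0575]
tcp [ 0.6512 -0.216   0.1591] tool z [ 2.e-04  2.e-04 -1.e+00] q [-0.43  0.24  1.52  0.    1.37 -1.55] shift cm [ 0.02 -0.09 -0.  ] t 9.575 F [ 0.5 -0.5 -0.3] open 0.08506336882024 grip 0.0
```

send_rows:
  rows:
    - [8.5, [0, -0.05, 4], 0]
    - [8.5, [0, 0, 4], 0]
    - [8.5, [0, 0, 3], 0]
    - [8.5, [0, 0, 1.3], 0]
    - [8.5, [0, 0, 0.7], 0]
    - [8.5, [0, 0, 0], 0]
    - [3, [0, 0, 0], 0]
    - [3, [0, 0, 0], 0]
    - [3, [0, 0, 0], 0]
    - [3, [0, 0, 0], 0]
  newtons: 40

```text
t: 10.82
tool_pos: [0.6516, -0.2178, 0.0298]
tool_rot: [0.707, 3.06, 0.0]
contact_force: [0.6, 0.9, 3.4]
opening: 0.0349
grip_force: 40.6
```

send_rows:
  rows:
    - [3, [0, 0, 0], 0]
    - [3, [0, 0, 0], 0]
    - [3, [0, 0, 0], 0]

```text
t: 11.2
tool_pos: [0.6516, -0.2178, 0.0298]
tool_rot: [0.706, 3.06, 0.0]
contact_force: [1.1, 0.6, 5.3]
opening: 0.0348
grip_force: 40.7
```

send_rows:
  rows:
    - [3, [0, 0, -1], 0]
    - [3, [0, 0, -2], 0]
    - [3, [0, 0, -3], 0]
    - [3, [0, 0, -3], 0]
    - [3, [0, 0, -3], 0]
    - [3, [0, 0, -1], 0]
    - [3, [0, 0, 0], 0]
    - [3, [0, 0, 0], 0]

```text
t: 12.2
tool_pos: [0.6499, -0.2173, 0.1568]
tool_rot: [-0.706, -3.058, -0.001]
contact_force: [-0.1, -0.3, -3.4]
opening: 0.035
grip_force: 40.2
```

```bash
cat >> h.py <<'E'
def held():
    im,W=grab('wrist')
    o=ctrl.get_obs();x,y,z=o['tool_pos']
    c=fit(W,x,y,z-.0165,z-.007,.055)
    fit(W,x,y,z+.024,z+.034,.022)
    toolshift(np.array([.5736,.036]))
    if c is not None: print('part shift'); toolshift(np.array([.5736,.036])-c+o['tool_pos'][:2])
    return im
E
python3 - <<'E'
from h import *
save(held(),'w4.png')
E
```

```text
8288 [ 0.6483 -0.2163] 0.0378 [ 0.63   -0.2045  0.1446]
7049 [ 0.6492 -0.2169] 0.0217 [ 0.6478 -0.2159  0.1845]
tcp [ 0.6499 -0.2173  0.1566] tool z [-0.0032  0.0014 -1.    ] q [-0.43  0.25  1.53 -0.    1.37 -1.55] shift cm [17.96 19.42  0.06] t 12.25 F [ 0.2 -0.4 -2.9] open 0.034570683773266074 grip 40.16173303127289
part shift
tcp [ 0.6499 -0.2173  0.1566] tool z [-0.0032  0.0014 -1.    ] q [-0.43  0.25  1.53 -0.    1.37 -1.55] shift cm [17.78 19.4   0.06] t 12.25 F [ 0.2 -0.4 -2.9] open 0.034570683773266074 grip 40.16173303127289
```

send_rows:
  rows:
    - [3, [1.5, 1.6, 0], 0]
    - [3, [3, 3.3, 0], 0]
    - [3, [3.2, 3.5, 0], 0]
    - [3, [3.2, 3.5, 0], 0]
    - [3, [3.2, 3.5, 0], 0]
    - [3, [2.5, 2.7, 0], 0]
    - [3, [1.2, 1.3, 0], 0]
    - [3, [0, 0, 0], 0]
    - [3, [0, 0, 0], 0]

```text
t: 13.38
tool_pos: [0.5762, 0.0339, 0.1587]
tool_rot: [0.708, 3.061, -0.001]
contact_force: [0.8, -0.0, -3.4]
opening: 0.0345
grip_force: 40.3
```

```bash
python3 - <<'E'
from h import *
save(held(),'w5.png')
E
```

```text
8274 [0.5746 0.035 ] 0.0376 [0.5564 0.0466 0.1465]
7022 [0.5752 0.0342] 0.0215 [0.5741 0.0353 0.1865]
tcp [0.5763 0.0337 0.1588] tool z [ 1.e-04 -5.e-04 -1.e+00] q [-0.07 -0.    1.79 -0.    1.35 -1.19] shift cm [ 0.35  0.09 -0.  ] t 13.425 F [-0.2  0.3 -3.6] open 0.03488027146446328 grip 40.34743666648865
part shift
tcp [0.5763 0.0337 0.1588] tool z [ 1.e-04 -5.e-04 -1.e+00] q [-0.07 -0.    1.79 -0.    1.35 -1.19] shift cm [ 0.13  0.05 -0.  ] t 13.425 F [-0.2  0.3 -3.6] open 0.03488027146446328 grip 40.34743666648865
```

send_rows:
  rows:
    - [3, [0.18, 0.06, 1.5], 0]
    - [3, [0, 0, 1.2], 0]
    - [3, [0, 0, 0.8], 0]
    - [3, [0, 0, 0.5], 0]
    - [3, [0, 0, 0.4], 0]
    - [3, [0, 0, 0.2], 0]
    - [3, [0, 0, 0], 0]
    - [3, [0, 0, 0], 0]

```text
t: 14.42
tool_pos: [0.5749, 0.036, 0.1132]
tool_rot: [0.706, 3.06, 0.0]
contact_force: [0.8, 0.8, -2.2]
opening: 0.035
grip_force: 40.4
```

send_rows:
  rows:
    - [3, [0, 0, 0.2], 0]
    - [3, [0, 0, 0.1], 0]
    - [3, [0, 0, 0.1], 0]
    - [3, [0, 0, 0], 0]
    - [3, [0, 0, 0], 0]

```text
t: 15.05
tool_pos: [0.5747, 0.036, 0.1088]
tool_rot: [0.707, 3.061, 0.0]
contact_force: [1.0, -0.0, -3.5]
opening: 0.0351
grip_force: 40.4
```

```bash
python3 - <<'E'
from h import *
save(held(),'w6.png')
E
```

```text
8293 [0.5729 0.037 ] 0.0377 [0.5548 0.0487 0.0966]
7037 [0.5737 0.0365] 0.0216 [0.5724 0.0374 0.1366]
tcp [0.5747 0.036  0.1088] tool z [ 1.e-04 -0.e+00 -1.e+00] q [-0.07  0.04  1.83  0.    1.26 -1.18] shift cm [ 0.1  -0.05 -0.  ] t 15.1 F [-0.2 -0.4 -2.7] open 0.03485130233669767 grip 40.354737639427185
part shift
tcp [0.5747 0.036  0.1088] tool z [ 1.e-04 -0.e+00 -1.e+00] q [-0.07  0.04  1.83  0.    1.26 -1.18] shift cm [-0.1  -0.06  0.  ] t 15.1 F [-0.2 -0.4 -2.7] open 0.03485130233669767 grip 40.354737639427185
```

Flange top is at 0.0966 against 0.096 when home; I finish until contact.

send_rows:
  rows:
    - [3, [0, 0, 0.08], 0]
    - [3, [0, 0, 0.07], 0]
    - [3, [0, 0, 0], 0]
    - [3, [0, 0, 0], 0]

```text
t: 15.6
tool_pos: [0.5748, 0.036, 0.1078]
tool_rot: [0.707, 3.061, -0.0]
contact_force: [-1.6, 0.0, 1.4]
opening: 0.0351
grip_force: 40.7
```

Contact felt (about 4 N change). Release and retreat.

send_rows:
  rows:
    - [8.5, [0, 0, 0], 0]
    - [8.5, [0, 0, 0], 0]
    - [8.5, [0, 0, 0], 0]
    - [8.5, [0, 0, 0], 0]
    - [8.5, [0, 0, -1], 0]
    - [8.5, [0, 0, -3], 0]
    - [8.5, [0, 0, -4], 0]
    - [8.5, [0, 0, -3], 0]
    - [8.5, [0, 0, -1], 0]
    - [8.5, [0, 0, 0], 0]

```text
t: 16.85
tool_pos: [0.5749, 0.036, 0.2278]
tool_rot: [0.707, 3.06, 0.0]
contact_force: [0.2, 0.7, -0.8]
opening: 0.0851
grip_force: 0.0
```

```bash
python3 - <<'E'
from h import *
im,W=grab('wrist');save(im,'w7.png')
fit(W,.5736,.036,.034,.043,.055)
fit(W,.5736,.036,.092,.1,.05)
fit(W,.5736,.036,.132,.14,.03)
im,W=grab('scene');save(im,'s7.png')
im,W=grab('top');fit(W,.4846,.2651,.015,.022,.07)
toolshift(np.array([.5736,.036]))
E
```

```text
1292 [0.5707 0.0369] 0.0448 [0.5418 0.0501 0.0374]
4290 [0.5738 0.0374] 0.038 [0.5629 0.0448 0.0954]
2027 [0.5741 0.0369] 0.0183 [0.5733 0.0374 0.1355]
828 [0.4846 0.265 ] 0.0452 [0.4798 0.2574 0.018 ]
tcp [0.5737 0.0361 0.2252] tool z [-3.3e-03  2.0e-04 -1.0e+00] q [-0.07 -0.06  1.74 -0.    1.47 -1.18] shift cm [ 0.01 -0.01  0.  ] t 17.0 F [-0.1  0.4 -0.5] open 0.08518922743370194 grip 0.0
```

View pics/s7.png

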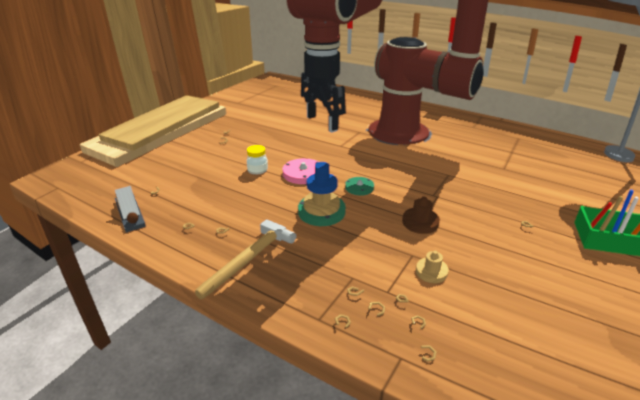

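The scene view shows the blue cap on the beech hub on the green stand at (322,195), upright and at home heights. The walnut hub at (421,215) has not moved, and the gripper is clear.

```bash
python3 -c "
from station import ctrl
print(ctrl.finish_job())"
```

```text
the job is handed in; nothing more can be done
None
```

The beech hub is seated on the green stand with the blue cap seated on top, both upright at their home heights and released; the walnut hub was not moved, and the job was handed in at about 17 s.

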